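# Find the stamped carton and send it to the dispatch line

### The job

One of the two small cartons standing on the table has an ink stamp on its underside. Only pushing, never lifting them, push the carton on the robot's left over so that it lies on its side and shows its underside, then do the same with the one on the right; then push the stamped carton, still lying down, along the table until its middle is over the strip of white paper tape that marks the dispatch line. Leave the other carton lying off the line, and leave the pen cup, dish and marker as they are.

Things in the scene. Friction and masses are not known exactly. Their poses are not given: they have to be found in the camera images.
- carton_a: closed brown cardboard carton, about 0.45 kg, 70 mm (x) by 110 (y) by 130 tall (z). Origin: centre of the underside; z points to the top. It starts upright, broad faces looking roughly towards the robot (-x) and away; may be left or right. Pushed near the top it tips about its lower edge and falls once its top has gone about 70 mm
- carton_b: the other carton, the same in looks, size, weight and axes except underneath. A carton tipped towards the robot shows its underside to the far side of the table, where the scene camera is
- carton_a_mid (a point): the centre of carton_a's volume, 65 mm above its underside (35 mm above the table when it lies on a broad face), axes as the carton's
- carton_b_mid (a point): the centre of carton_b's volume, likewise
- stamp (a point): the centre of the ink stamp, a dark ring 54 mm across with a cross in it, in the middle of the underside of the stamped carton. It cannot be seen while that carton stands
- line: the dispatch line: a flat strip of white paper tape on the purple cloth between the two cartons, 340 mm long (its x, roughly away from the robot) and 50 mm wide (its y, to the robot's left), under 1 mm thick, does not obstruct. Origin at its centre
- pen_cup: empty grey pen cup, 76 mm across, 90 mm tall, bystander near the far end of the line; origin under its centre
- dish: shallow glass dish, 84 mm across, 32 mm tall, bystander near the far end of the line; origin under its centre
- marker: black marker pen lying down, 135 mm long (its x), 16 mm thick, bystander near the far end of the line; origin under its centre
Not all that is in view belongs to the job. Leave any blue or purple look-alike of the carton_b alone. Leave any purple look-alike of the carton_a alone.

How it is judged:
By the outcome, as a careful person would: the job done as asked, in the order asked, and still so for the second after the job is handed in, with the robot touching nothing.
It also fails if it takes over 69 s, if anything falls off the work surface, if the arm or the gripper's body presses on something with over 40 N, if the wrist force passes 120 N, or if a joint passes its speed limit or range.

### The arm

A 7-joint arm with a two-finger parallel gripper is mounted at the origin on the work surface. World frame = base frame: x ahead of the robot, y to its left, z up, the work surface at z = 0. Lengths are in m, angles in rad, forces in N, time in s.
With the tool pointing down it reaches from about 0.4 to 0.925 m from the base axis. Payload 5.6 kg.
Tool frame: the origin (TCP) lies midway between the tips of the shut fingers; the grasp point (between the pads) lies 19 mm behind it; z points along the fingers, y is the line along which they close (so a half turn about z gives the same grasp; the last joint's range is limited). The gripper opens to 85 mm and grips with 20 to 120 N. Pads are 22 mm wide; open, the fingers measure 114 mm over their backs; the gripper's body (76 mm by 85 mm) begins 54 mm behind the grasp point. The pads swing forward as they close: fully open they stand 13 mm farther back than shut.
Start: joints at [-1.355, 0.468, -0.012, 1.603, 0.006, 1.071, -0.056], TCP at [0.166, 0.628, 0.231] pointing down, gripper open.
Joint ranges: [-2.53, 2.53], [-0.31, 2.02], [-1.57, 1.55], [0.28, 2.44], [-1.29, 4.43], [0.15, 1.84], [-2.92, 2.92]. Speed limits (rad/s): [2.57, 2.57, 3.14, 3.14, 3.14, 3.14, 3.14].

### API

Orientations are given as a 3x3 rotation matrix whose columns are the frame's x, y, z axes.
In Python, from bench import telemetry, optics, ticket gives the robot as it stands.
- The arm moves only by the tool jog_arm, never from a script. Its argument "commands" is a list of rows, each a list of 6 numbers: the shift along the tool's x, y, z in m, then the turn, a rotation vector about the tool's x, y, z in degrees. In form: [[x, y, z, rx, ry, rz], ...]. A call has 1 to 12 rows; each row is the pose to reach, as a shift and turn from the pose commanded when the call began, along the tool's axes at that moment; what a row does not reach only later rows make up. A row lasts 1/8 s, in which the tool goes at most 62.5 mm and 10.7 degrees, less where a joint would pass 70% of its speed; a pose out of reach is approached as far as the arm can. A call with a gripper value outside its range is refused whole. "grip" is the finger opening in m, from 0 to 0.0854, set as the call begins (left out, the last holds). The fingers move at their own pace and stop on an object; "force" is the grip in N (left out, the last holds). Time passes only in rows, so rows that repeat a pose let the fingers close. It gives the time, the measured TCP pose, the force, the opening and the grip force at its end, in the units of the state.
- telemetry.state(): the state, without advancing time (a new reading comes with each control period).
- optics.snapshot(name): name is "side" or "top" or "wrist"; returns a dict with "image" (400x640x3 uint8, red, green, blue), "fx", "fy", "cx", "cy" (pixels), "eye" and "rotation" of the camera in the world. Camera axes: x right, y down, z forward; pixel columns grow to the right and rows downward; lengths in m; the calibration is good to about 2 mm. A picture is of the moment at which its call begins. There is no depth.
- ticket.finish_job(): hands the job in; it is judged then, once.
The state is a dict: "clock": time; "q": joint angles; "joint_velocities": joint speeds; "effort": joint torques, N m; "eef_pos": TCP position; "tcp_rot": TCP orientation; "wrist_force": force on the tool from outside, world axes, zero at the start; "wrist_torque": the same for the moment, N m; "grip_width": finger opening in m; "gripper_force": force on a finger pad.
Only numpy, scipy, OpenCV 4.12 (cv2) and the standard library are available. Lean on these libraries where they do the work, as an engineer would, in place of code of your own. Each camera call takes 0.05 s, during which the arm holds its last target. There are 200 camera calls.

## Working session

There is one attempt and no reset: what is moved stays moved. The work goes in short steps, Python scripts to look and compute and a tool call to move; the robot and the scene stay as the last step left them, time stands still between calls to the robot, and variables do not carry over. Pictures are saved under pics/ and viewed, at most 10 in all, crops included, and the job is handed in when it is done.

Besides the shell and the picture viewer there is one more tool, called as name([rows], argument=value, ...), one row to a line, values as JSON. jog_arm: Moves the arm, as the interface text tells. Its arguments: {"type":"object","properties":{"commands":{"type":"array"},"grip":{"type":"number"},"force":{"type":"number"}},"required":["commands"]}

```bash
mkdir -p pics
cat > h.py <<'E'
import numpy as np, cv2
from bench import telemetry, optics, ticket
def snap(n,f=None):
    s=optics.snapshot(n)
    if f: cv2.imwrite('pics/'+f,cv2.cvtColor(s['image'],cv2.COLOR_RGB2BGR))
    return s
def ray(s,u,v,z):
    d=np.array(s['rotation'])@np.array([(u-s['cx'])/s['fx'],(v-s['cy'])/s['fy'],1.])
    e=np.array(s['eye']); return e+d*(z-e[2])/d[2]
def proj(s,p):
    c=np.array(s['rotation']).T@(np.array(p)-s['eye']); return c[0]/c[2]*s['fx']+s['cx'],c[1]/c[2]*s['fy']+s['cy']
E
python3 - <<'E'
from h import *
a=snap('top','top0.png');b=snap('side','side0.png')
for s in (a,b): print(s['eye'],np.round(s['rotation'],3).tolist(),s['fx'],s['cx'],s['cy'])
st=telemetry.state();print(st)
E
```

```text
[ 0.44184222 -0.11527095  1.27926681] [[0.025, -0.989, 0.147], [-1.0, -0.025, 0.004], [-0.0, -0.147, -0.989]] 511.43643699743643 315.69914471380173 191.43088146951592
[ 0.06483132 -0.63333762  0.90796596] [[0.684, -0.524, 0.508], [-0.729, -0.502, 0.465], [0.011, -0.689, -0.725]] 431.24634302087077 324.95727857306565 204.17791218805758
{'clock': 0.1, 'q': array([-1.35500889,  0.46831825, -0.011619  ,  1.60354556,  0.00598592,
        1.07141424, -0.05627885]), 'joint_velocities': array([ 1.22973305e-04, -1.65993686e-03, -3.30935038e-05, -1.52664916e-03,
        4.28990819e-04,  3.72406372e-04, -1.07763582e-03]), 'effort': array([ 4.32308170e-04, -5.33519733e+01,  2.11442693e-02, -2.51962173e+01,
        1.15071429e-02,  4.25715552e-03,  1.53220839e-05]), 'eef_pos': array([0.16625952, 0.62784326, 0.23040888]), 'tcp_rot': array([[-9.66691917e-01,  2.55942633e-01, -3.26565240e-04],
       [ 2.55942823e-01,  9.66690568e-01, -1.61805755e-03],
       [-9.84423734e-05, -1.64774519e-03, -9.99998638e-01]]), 'wrist_force': array([ 0.11256217, -0.51119516, -0.03346793]), 'wrist_torque': array([-0.00976363,  0.00287525, -0.01974914]), 'gripper_force': 0.0, 'grip_width': 0.08497784659562009}
```

View pics/top0.png

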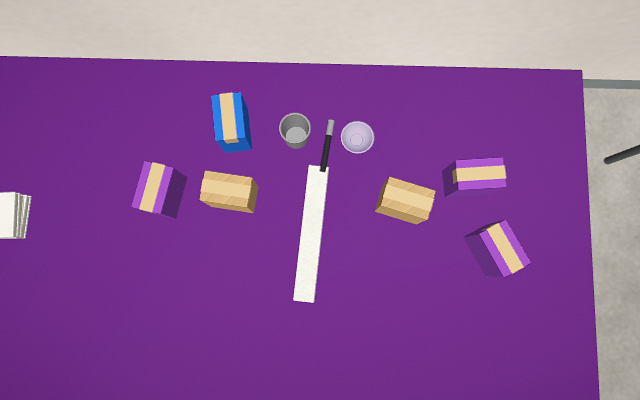

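View pics/side0.png

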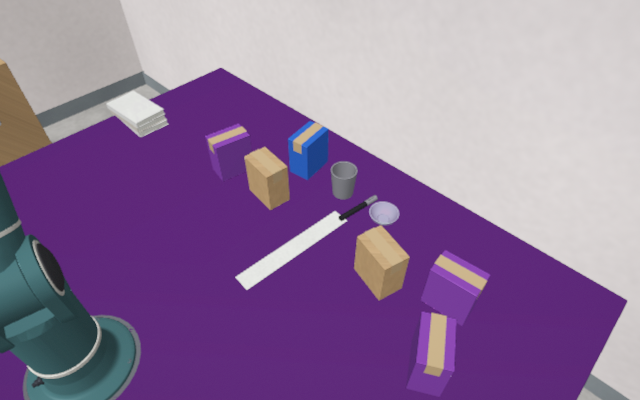

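Top view: brown cartons at about (228,190) on the left and (406,200) on the right. The line runs from (304,301) to (318,166), with the cup (295,130), marker (327,145) and dish (357,137) at its far end. The purple and blue boxes at (157,188), (230,120), (478,174) and (498,248) are look-alikes to leave alone. Only the two all-brown boxes fit the description. The side camera sits on the robot's side, so it won't see a face that looks towards +x.

Run:
```python
from h import *
s=snap('top'); im=s['image']; hsv=cv2.cvtColor(im,cv2.COLOR_RGB2HSV)
cv2.imwrite('pics/crop.png',cv2.cvtColor(cv2.resize(im[80:290,120:540],None,fx=1.9,fy=1.9,interpolation=cv2.INTER_CUBIC),cv2.COLOR_RGB2BGR))
def rects(m,lab,z,amin=60):
    cs,_=cv2.findContours(m.astype(np.uint8),0,2)
    for c in cs:
        if cv2.contourArea(c)<amin: continue
        b=cv2.boxPoints(cv2.minAreaRect(c))
        P=np.array([ray(s,*p,z)[:2] for p in b]); 
        print(lab,b.mean(0).round(),'ctr',P.mean(0).round(3),'corners',P.round(3).tolist(),'edges',np.linalg.norm(P-np.roll(P,-1,0),axis=1).round(3)[:2])
H,S,V=[hsv[...,i].astype(int) for i in range(3)]
roi=np.zeros(H.shape,bool);roi[85:310,120:540]=1
rects(roi&(H>8)&(H<28)&(S>60)&(V>165),'browntop',0.13)
rects(roi&(H>8)&(H<28)&(S>60),'brownall',0.0,400)
rects(roi&(S<40)&(V>200),'line',0)
rects(roi&(H>95)&(H<120)&(S>120),'blue',0)
rects(roi&(V<60)&(S<90),'marker',0.008)
rects(roi&(V>160)&(H>120)&(H<155)&(S>60),'purpletop',0.13)
for n,p,z in (('cup',(295,127),.09),('dish',(357,137),.016)): print(n,ray(s,*p,z))
```

```text
browntop [504. 248.] ctr [ 0.496 -0.535] corners [[0.537, -0.496], [0.552, -0.521], [0.455, -0.575], [0.44, -0.55]] edges [0.029 0.111]
browntop [406. 201.] ctr [ 0.596 -0.315] corners [[0.571, -0.247], [0.654, -0.272], [0.621, -0.383], [0.539, -0.357]] edges [0.086 0.116]
browntop [228. 191.] ctr [0.608 0.089] corners [[0.577, 0.155], [0.656, 0.147], [0.64, 0.024], [0.561, 0.032]] edges [0.08  0.125]
browntop [480. 173.] ctr [ 0.664 -0.486] corners [[0.674, -0.429], [0.684, -0.541], [0.655, -0.542], [0.645, -0.43]] edges [0.112 0.029]
browntop [152. 187.] ctr [0.614 0.263] corners [[0.563, 0.288], [0.672, 0.265], [0.665, 0.237], [0.556, 0.26]] edges [0.112 0.029]
browntop [228. 118.] ctr [0.781 0.098] corners [[0.837, 0.123], [0.842, 0.093], [0.724, 0.073], [0.72, 0.103]] edges [0.03  0.119]
brownall [503. 248.] ctr [ 0.502 -0.58 ] corners [[0.547, -0.533], [0.566, -0.565], [0.457, -0.627], [0.438, -0.595]] edges [0.037 0.126]
brownall [405. 201.] ctr [ 0.614 -0.336] corners [[0.586, -0.259], [0.678, -0.286], [0.641, -0.413], [0.55, -0.385]] edges [0.096 0.133]
brownall [228. 191.] 
[... 1228 characters left out ...]
-0.523], [0.56, -0.54], [0.465, -0.593], [0.455, -0.576]] edges [0.02  0.109]
purpletop [482. 184.] ctr [ 0.639 -0.488] corners [[0.644, -0.433], [0.654, -0.543], [0.634, -0.543], [0.625, -0.434]] edges [0.11 0.02]
purpletop [162. 189.] ctr [0.609 0.238] corners [[0.558, 0.259], [0.665, 0.237], [0.66, 0.217], [0.553, 0.24]] edges [0.109 0.02 ]
purpletop [141. 184.] ctr [0.619 0.287] corners [[0.568, 0.307], [0.675, 0.285], [0.67, 0.267], [0.563, 0.289]] edges [0.109 0.019]
purpletop [479. 162.] ctr [ 0.689 -0.484] corners [[0.694, -0.429], [0.703, -0.538], [0.685, -0.538], [0.675, -0.43]] edges [0.109 0.019]
cup [ 0.77299001 -0.05680622  0.09      ]
dish [ 0.77139577 -0.21123028  0.016     ]
```

View pics/crop.png

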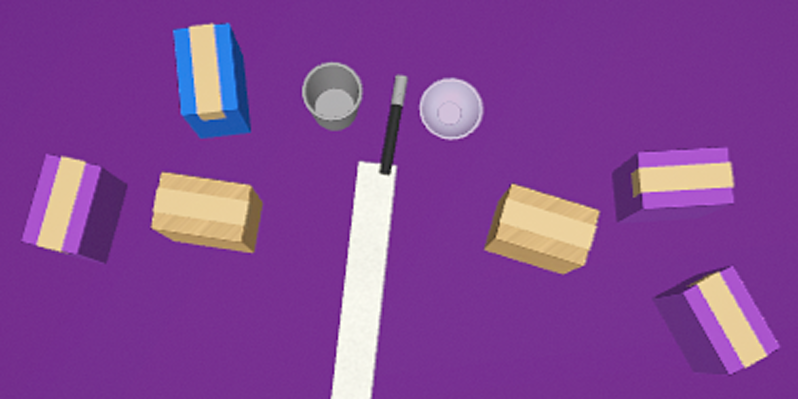

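Crop view: two all-brown cartons. The left one's far top edge runs (162,173)–(252,185) and the right one's (513,184)–(600,210). All the others carry blue or purple. The blue box stands right behind the left carton, so both should be tipped towards the robot.

```bash
cat >> h.py <<'E'
def go(target,yaw=None):
    "target world TCP, yaw = world angle of tool y axis -> tool shift, rz"
    st=telemetry.state();R=np.array(st['tcp_rot']);d=R.T@(np.array(target)-st['eef_pos'])
    cur=np.degrees(np.arctan2(R[1,1],R[0,1]))
    print('pos',st['eef_pos'].round(3),'shift',d.round(3),'yaw',cur.round(1),'rz',None if yaw is None else round(cur-yaw,1),'F',st['wrist_force'].round(1),'t',st['clock'])
E
python3 - <<'E'
from h import *
s=snap('top')
f=lambda a:ray(s,a[0]/1.9+120,a[1]/1.9+80,.13)[:2]
for n,a,b in (('L',(162,173),(252,185)),('R',(513,184),(600,210))):
    p,q=f(a),f(b); y=(p-q)/np.linalg.norm(p-q); x=np.array([y[1],-y[0]]); m=(p+q)/2
    print(n,'len',np.linalg.norm(p-q).round(3),'yaw_y',np.degrees(np.arctan2(y[1],y[0])).round(1),'x',x.round(3),'farmid',m.round(3),'ctr',(m-.035*x).round(3),'pre',(m+.035*x).round(3),'end',(m-.08*x+.015*x).round(3))
go([.685,.085,.231],97)
f=lambda a:ray(s,a[0]/1.9+120,a[1]/1.9+80,0)[:2]
print('blue base near corners',f((200,138)),f((250,132)))
E
```

```text
L len 0.11 yaw_y 83.7 x [ 0.994 -0.109] farmid [0.647 0.089] ctr [0.612 0.092] pre [0.682 0.085] end [0.582 0.096]
R len 0.108 yaw_y 74.5 x [ 0.963 -0.268] farmid [ 0.636 -0.331] ctr [ 0.602 -0.322] pre [ 0.669 -0.341] end [ 0.573 -0.314]
pos [0.166 0.628 0.231] shift [-0.64  -0.392  0.   ] yaw 75.2 rz -21.8 F [-0.2 -0.7  0.6] t 0.2
blue base near corners [0.72609187 0.12383754] [0.73603272 0.05690576]
```

jog_arm([
  [-0.16, -0.1, 0, 0, 0, 0],
  [-0.16, -0.1, 0, 0, 0, 0],
  [-0.16, -0.1, 0, 0, 0, 0],
  [-0.32, -0.2, 0, 0, 0, 0],
  [-0.32, -0.2, 0, 0, 0, 0],
  [-0.32, -0.2, 0, 0, 0, 0],
  [-0.48, -0.3, 0, 0, 0, 0],
  [-0.48, -0.3, 0, 0, 0, 0],
  [-0.638, -0.393, 0, 0, 0, -8.5],
  [-0.638, -0.393, 0, 0, 0, -8.5],
  [-0.638, -0.393, 0, 0, 0, -8.5],
  [-0.638, -0.393, 0, 0, 0, -8.5],
], grip=0.0)

```text
clock: 1.7
eef_pos: [0.6837, 0.0837, 0.2312]
tcp_rot: [[-0.994, 0.11, -0.0], [0.11, 0.994, 0.0], [0.0, 0.0, -1.0]]
wrist_force: [0.4, -0.3, -0.3]
grip_width: -0.0001
gripper_force: 0.0
```

Run:
```python
from h import *
go([.682,.085,.112],83.7); print(telemetry.state()['q'].round(2))
```

```text
pos [0.684 0.084 0.231] shift [0.002 0.001 0.119] yaw 83.7 rz -0.0 F [ 0.4 -0.3 -0.3] t 1.7
[-0.32  0.54  0.22  1.51 -0.12  1.11  1.39]
```

jog_arm([
  [0, 0, 0.06, 0, 0, 0],
  [0, 0, 0.115, 0, 0, 0],
  [0, 0, 0.115, 0, 0, 0],
  [0.015, 0, 0.115, 0, 0, 0],
  [0.025, 0, 0.115, 0, 0, 0],
  [0.033, 0, 0.115, 0, 0, 0],
  [0.041, 0, 0.115, 0, 0, 0],
  [0.049, 0, 0.115, 0, 0, 0],
  [0.057, 0, 0.115, 0, 0, 0],
])

```text
clock: 2.82
eef_pos: [0.6252, 0.0915, 0.1163]
tcp_rot: [[-0.994, 0.11, -0.0], [0.11, 0.994, -0.0], [0.0, -0.0, -1.0]]
wrist_force: [0.7, 1.2, -0.1]
grip_width: -0.0001
gripper_force: 0.5
```

Run:
```python
from h import *
snap('side','side1.png'); go([.582,.096,.116])
```

```text
pos [0.624 0.092 0.116] shift [ 0.042 -0.     0.   ] yaw 83.7 rz None F [-2.1  0.8 -0.2] t 2.875
```

View pics/side1.png

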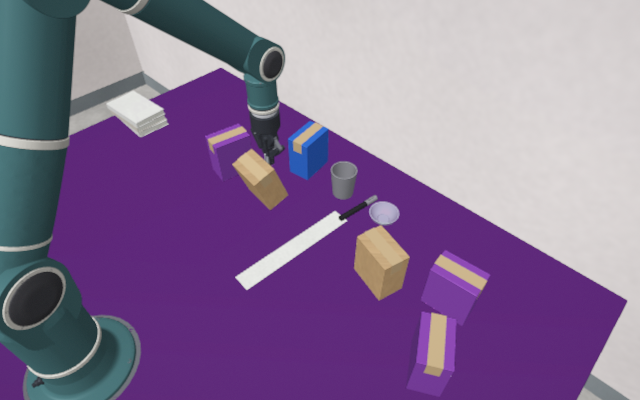

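The left carton is tilting towards the robot about its near edge, around (262,180). I'll keep pushing.

jog_arm([
  [0.01, 0, 0, 0, 0, 0],
  [0.02, 0, 0, 0, 0, 0],
  [0.03, 0, 0, 0, 0, 0],
  [0.04, 0, 0, 0, 0, 0],
  [0.05, 0, 0, 0, 0, 0],
  [0.05, 0, 0, 0, 0, 0],
  [0.05, 0, 0, 0, 0, 0],
])

```text
clock: 3.75
eef_pos: [0.5765, 0.097, 0.1165]
tcp_rot: [[-0.994, 0.11, 0.001], [0.11, 0.994, 0.0], [-0.001, 0.0, -1.0]]
wrist_force: [0.1, 0.2, -0.3]
grip_width: -0.0002
gripper_force: 0.0
```

```bash
python3 - <<'E'
from h import *
snap('side','side2.png'); w=snap('wrist','w2.png'); go([.669,-.341,.24],74.5); print(w['eye'],np.round(w['rotation'],2).tolist(),w['fx'])
E
python3 -c "
import cv2,numpy as np
cv2.imwrite('pics/c2.png',np.hstack([cv2.imread('pics/side2.png')[80:400,150:550],cv2.resize(cv2.imread('pics/w2.png'),(400,320))]))"
```

```text
pos [0.577 0.097 0.116] shift [-0.14  -0.425 -0.124] yaw 83.7 rz 9.2 F [0.3 0.9 0.2] t 3.85
[0.4970433  0.10571118 0.25848039] [[0.11, 0.94, 0.31], [0.99, -0.11, -0.03], [0.0, 0.31, -0.95]] 340.11173327552854
```

View pics/c2.png

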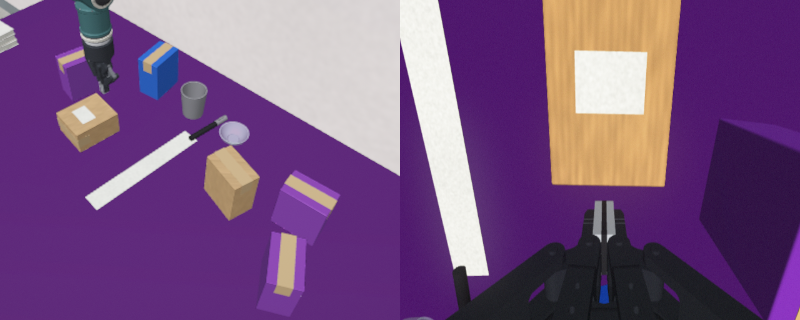

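The left carton now lies on its broad face (label upwards), with its underside facing +x. I'll lift and turn the tool half round so the wrist camera looks back at that underside.

jog_arm([
  [-0.01, 0, -0.06, 0, 0, 0],
  [-0.02, 0, -0.12, 0, 0, 10],
  [-0.03, 0, -0.13, 0, 0, 20],
  [-0.05, 0, -0.13, 0, 0, 30],
  [-0.06, 0, -0.13, 0, 0, 40],
  [-0.06, 0, -0.13, 0, 0, 50],
  [-0.06, 0, -0.13, 0, 0, 60],
  [-0.06, 0, -0.13, 0, 0, 70],
  [-0.06, 0, -0.13, 0, 0, 80],
  [-0.06, 0, -0.13, 0, 0, 90],
  [-0.06, 0, -0.13, 0, 0, 90],
  [-0.06, 0, -0.13, 0, 0, 90],
])

```text
clock: 5.35
eef_pos: [0.6359, 0.0904, 0.2462]
tcp_rot: [[0.107, 0.994, -0.0], [0.994, -0.107, -0.0], [-0.0, -0.0, -1.0]]
wrist_force: [-0.8, -0.4, -0.8]
grip_width: -0.0
gripper_force: 0.0
```

jog_arm([
  [0, 0, 0, 0, 0, 10],
  [0, 0, 0, 0, 0, 20],
  [0, 0, 0, 0, 0, 30],
  [0, 0, 0, 0, 0, 40],
  [0, 0, 0, 0, 0, 50],
  [0, 0, 0, 0, 0, 60],
  [0, 0, 0, 0, 0, 70],
  [0, 0, 0, 0, 0, 80],
  [0, 0, 0, 0, 0, 90],
  [0, 0, 0, 0, 0, 99],
  [0, 0, 0, 0, 0, 99],
])

```text
clock: 6.72
eef_pos: [0.6358, 0.0904, 0.2461]
tcp_rot: [[0.965, -0.261, -0.0], [-0.261, -0.965, -0.0], [-0.0, 0.001, -1.0]]
wrist_force: [0.2, -0.2, -0.5]
grip_width: 0.0003
gripper_force: 0.0
```

Run:
```python
from h import *
snap('wrist','w3.png'); go([.672,-.341,.246],74.5-180); print(telemetry.state()['q'].round(2))
```

```text
pos [0.636 0.09  0.246] shift [0.147 0.407 0.   ] yaw -105.1 rz 0.4 F [0.2 0.9 0.1] t 6.775
[-0.85  0.59  0.97  1.65 -0.52  1.18 -1.59]
```

View pics/w3.png

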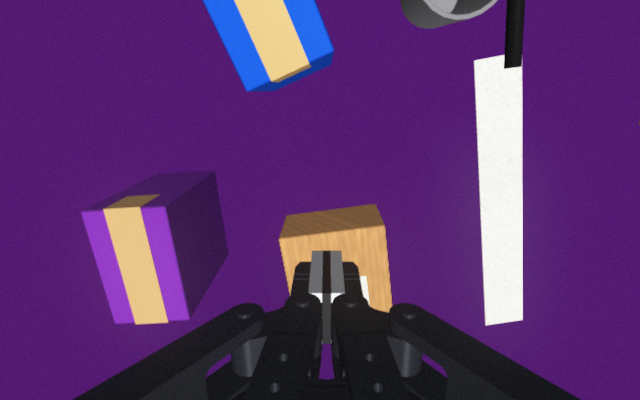

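The left carton's underside shows as the strip at (285–385, 205–238). It is plain brown with no ring, so the stamp should be on the right one, still to be confirmed. Moving to the right carton.

jog_arm([
  [0.05, 0.1, 0, 0, 0, 0],
  [0.05, 0.1, 0, 0, 0, 0],
  [0.08, 0.2, 0, 0, 0, 0],
  [0.08, 0.2, 0, 0, 0, 0],
  [0.12, 0.3, 0, 0, 0, 0],
  [0.12, 0.3, 0, 0, 0, 0],
  [0.147, 0.407, 0, 0, 0, 0],
  [0.147, 0.407, 0, 0, 0, 0],
  [0.147, 0.407, 0, 0, 0, 0],
  [0.147, 0.407, 0.06, 0, 0, 0],
  [0.147, 0.407, 0.115, 0, 0, 0],
  [0.147, 0.407, 0.13, 0, 0, 0],
])

```text
clock: 8.28
eef_pos: [0.6688, -0.3382, 0.1122]
tcp_rot: [[0.965, -0.261, -0.005], [-0.261, -0.965, 0.004], [-0.006, -0.003, -1.0]]
wrist_force: [0.0, 0.1, 0.8]
grip_width: -0.0
gripper_force: 0.0
```

Run:
```python
from h import *
go([.573,-.314,.116])
```

```text
pos [ 0.669 -0.338  0.112] shift [-0.099  0.002 -0.003] yaw -105.1 rz None F [0.  0.1 0.8] t 8.275
```

jog_arm([
  [-0.015, 0, 0, 0, 0, 0],
  [-0.023, 0, 0, 0, 0, 0],
  [-0.031, 0, 0, 0, 0, 0],
  [-0.039, 0, 0, 0, 0, 0],
  [-0.047, 0, 0, 0, 0, 0],
  [-0.057, 0, 0, 0, 0, 0],
  [-0.067, 0, 0, 0, 0, 0],
  [-0.077, 0, 0, 0, 0, 0],
  [-0.087, 0, 0, 0, 0, 0],
  [-0.097, 0, 0, 0, 0, 0],
  [-0.105, 0, 0, 0, 0, 0],
  [-0.105, 0, 0, 0, 0, 0],
])

```text
clock: 9.78
eef_pos: [0.5682, -0.3132, 0.1164]
tcp_rot: [[0.964, -0.265, -0.0], [-0.265, -0.964, 0.0], [-0.0, -0.0, -1.0]]
wrist_force: [-0.5, -0.1, 0.3]
grip_width: 0.0004
gripper_force: 0.0
```

jog_arm([
  [0.03, 0, -0.05, 0, 0, 0],
  [0.06, 0, -0.11, 0, 0, 0],
  [0.08, 0, -0.14, 0, 0, 0],
  [0.08, 0, -0.14, 0, 0, 0],
])

```text
clock: 10.28
eef_pos: [0.6484, -0.3355, 0.2594]
tcp_rot: [[0.965, -0.263, 0.005], [-0.263, -0.965, -0.003], [0.006, 0.002, -1.0]]
wrist_force: [-0.3, -0.3, -0.9]
grip_width: 0.0001
gripper_force: 0.0
```

Run:
```python
from h import *
a=snap('top')['image'];w=snap('wrist')['image'];go([.6,-.4,.2])
cv2.imwrite('pics/c4.png',cv2.cvtColor(np.vstack([cv2.resize(a[80:300,120:540],(560,293)),cv2.resize(w,(480,300))[:, :].copy() if 0 else cv2.resize(w,(560,300))]),cv2.COLOR_RGB2BGR))
```

```text
pos [ 0.646 -0.334  0.256] shift [-0.027  0.075  0.056] yaw -105.3 rz None F [-0.8  0.4  0.1] t 10.375
```

View pics/c4.png

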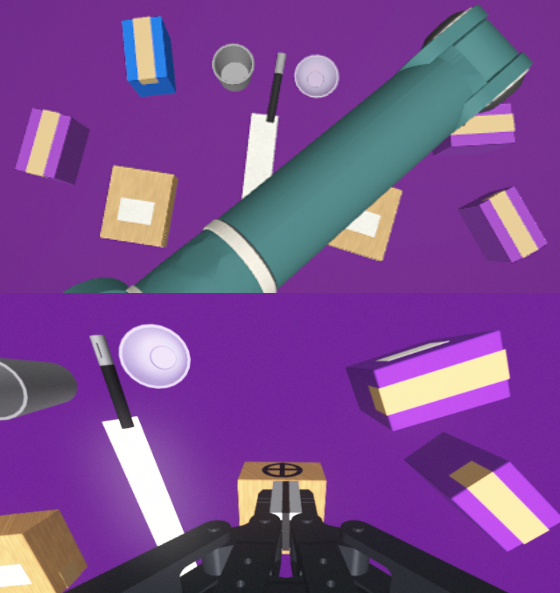

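The lower view shows the ring with a cross at (282,469) on the right carton's underside, so that is the stamped one. It is lying down. Next I go to its right side with the fingers open and spread along its flank, for a stable two-point push.

jog_arm([
  [-0.02, 0.01, 0, 0, 0, -10],
  [-0.05, 0.03, 0, 0, 0, -20],
  [-0.08, 0.05, 0, 0, 0, -30],
  [-0.11, 0.07, 0, 0, 0, -40],
  [-0.147, 0.095, 0, 0, 0, -50],
  [-0.147, 0.095, 0, 0, 0, -60],
  [-0.147, 0.095, 0, 0, 0, -70],
  [-0.147, 0.095, 0.02, 0, 0, -80],
  [-0.147, 0.095, 0.04, 0, 0, -90],
  [-0.147, 0.095, 0.06, 0, 0, -90],
  [-0.147, 0.095, 0.06, 0, 0, -90],
], grip=0.08)

```text
clock: 11.75
eef_pos: [0.4776, -0.3861, 0.1938]
tcp_rot: [[0.267, 0.964, -0.004], [0.964, -0.267, 0.003], [0.001, -0.005, -1.0]]
wrist_force: [-0.7, 0.6, 0.3]
grip_width: 0.0803
gripper_force: 0.0
```

Run:
```python
from h import *
a=snap('top')['image'];s=snap('side');b=s['image'];go([.48,-.388,.2],-15.5)
cv2.imwrite('pics/c5.png',cv2.cvtColor(np.hstack([cv2.resize(a[80:300,240:480],(400,367)),cv2.resize(b[180:400,270:510],(400,367))]),cv2.COLOR_RGB2BGR))
```

```text
pos [ 0.479 -0.387  0.196] shift [-0.     0.001 -0.004] yaw -15.4 rz 0.1 F [ 0.4 -0.3 -0.2] t 11.85
```

View pics/c5.png

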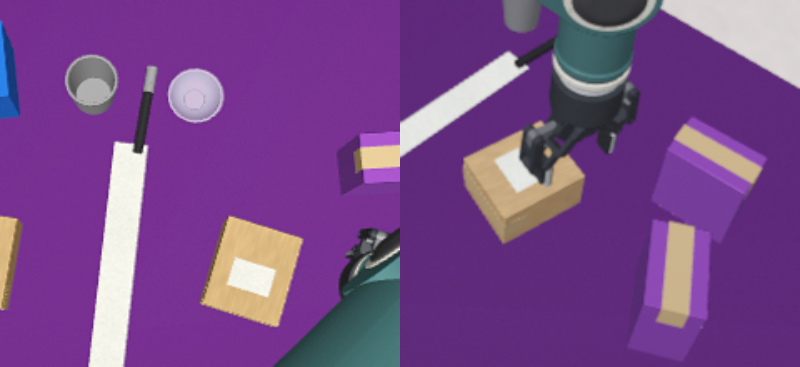

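The carton lies clear. Its top-face corners in the left panel are (230,217), (302,238), (277,322) and (206,297). The gripper is to its right.

Run:
```python
from h import *
s=snap('top')
f=lambda a:ray(s,a[0]*.6+240,a[1]*.6+80,.07)[:2]
P=np.array([f(a) for a in((230,217),(302,238),(277,322),(206,297))])
print(P.round(3).tolist(),np.linalg.norm(P-np.roll(P,-1,0),axis=1).round(3))
y=(P[0]-P[1])/np.linalg.norm(P[0]-P[1]);x=np.array([y[1],-y[0]]);m=(P[0]+P[1])/2-.065*x
n=np.array([.083,.9966]);L=np.array([.528,-.1])
d=(n@(L-m))/(n@y); print('y',y.round(3),'yaw',np.degrees(np.arctan2(y[1],y[0])),'mid',m.round(3),'dist',d.round(3),'end',(m+d*y).round(3))
pre=m-.09*y; go([*pre,.02],np.degrees(np.arctan2(y[1],y[0]))-90)
fin=m+d*y-.066*y;go([*fin,.02])
```

```text
[[0.58, -0.259], [0.552, -0.362], [0.434, -0.326], [0.466, -0.226]] [0.106 0.124 0.105 0.119]
y [0.259 0.966] yaw 75.0078146674977 mid [ 0.503 -0.294] dist 0.198 end [ 0.555 -0.102]
pos [ 0.479 -0.387  0.197] shift [ 0.007 -0.001  0.177] yaw -15.4 rz -0.4 F [ 0.7 -0.1  0.8] t 11.9
pos [ 0.479 -0.387  0.197] shift [ 0.229 -0.003  0.177] yaw -15.4 rz None F [ 0.7 -0.1  0.8] t 11.9
```

jog_arm([
  [0, 0, 0.06, 0, 0, 0],
  [0, 0, 0.12, 0, 0, 0],
  [0, 0, 0.172, 0, 0, 0],
  [0, 0, 0.177, 0, 0, 0],
  [0.015, 0, 0.177, 0, 0, 0],
  [0.03, 0, 0.177, 0, 0, 0],
  [0.045, 0, 0.177, 0, 0, 0],
  [0.06, 0, 0.177, 0, 0, 0],
  [0.075, 0, 0.177, 0, 0, 0],
  [0.09, 0, 0.177, 0, 0, 0],
  [0.105, 0, 0.177, 0, 0, 0],
  [0.105, 0, 0.177, 0, 0, 0],
])

```text
clock: 13.4
eef_pos: [0.5081, -0.284, 0.02]
tcp_rot: [[0.263, 0.965, 0.002], [0.965, -0.263, 0.001], [0.001, 0.001, -1.0]]
wrist_force: [0.9, 0.3, 5.3]
grip_width: 0.0803
gripper_force: 0.5
```

Run:
```python
from h import *
go([.555-.066*.259,-.102-.066*.966,.02])
```

```text
pos [ 0.508 -0.284  0.02 ] shift [ 0.122 -0.002  0.   ] yaw -15.2 rz None F [0.9 0.3 5.3] t 13.4
```

jog_arm([
  [0.015, 0, 0, 0, 0, 0],
  [0.03, 0, 0, 0, 0, 0],
  [0.045, 0, 0, 0, 0, 0],
  [0.06, 0, 0, 0, 0, 0],
  [0.075, 0, 0, 0, 0, 0],
  [0.09, 0, 0, 0, 0, 0],
  [0.105, 0, 0, 0, 0, 0],
  [0.115, 0, 0, 0, 0, 0],
  [0.122, 0, 0, 0, 0, 0],
  [0.122, 0, 0, 0, 0, 0],
])

```text
clock: 14.65
eef_pos: [0.5394, -0.168, 0.02]
tcp_rot: [[0.264, 0.964, 0.001], [0.964, -0.264, -0.001], [-0.0, 0.001, -1.0]]
wrist_force: [0.8, -3.8, 7.0]
grip_width: 0.0799
gripper_force: 2.4
```

jog_arm([
  [-0.03, 0, 0, 0, 0, 0],
  [-0.06, 0, 0, 0, 0, 0],
  [-0.1, 0, -0.05, 0, 0, 0],
  [-0.14, 0, -0.11, 0, 0, 0],
  [-0.18, 0, -0.17, 0, 0, 0],
  [-0.2, 0, -0.2, 0, 0, 0],
  [-0.2, 0, -0.2, 0, 0, 0],
])

```text
clock: 15.52
eef_pos: [0.4866, -0.3637, 0.2231]
tcp_rot: [[0.268, 0.963, 0.006], [0.963, -0.268, -0.003], [-0.001, 0.006, -1.0]]
wrist_force: [1.4, 0.3, -1.8]
grip_width: 0.0802
gripper_force: 0.0
```

Run:
```python
from h import *
a=snap('top')['image'];go([.5,-.3,.2])
cv2.imwrite('pics/c6.png',cv2.cvtColor(cv2.resize(a[80:300,120:540],None,fx=1.9,fy=1.9),cv2.COLOR_RGB2BGR))
```

```text
pos [ 0.487 -0.361  0.22 ] shift [ 0.062 -0.003  0.021] yaw -15.4 rz None F [-0.6  0.2 -0.4] t 15.575
```

View pics/c6.png

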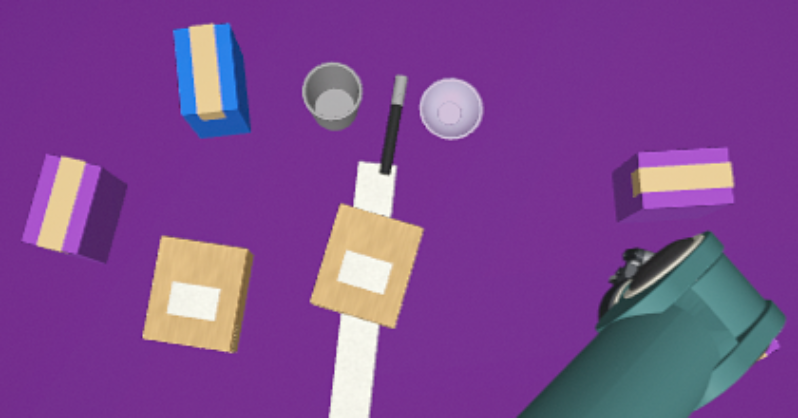

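The stamped carton sits centred across the line at about (368,265). The other lies off it at about (198,294), and the cup, dish and marker haven't moved. I'll check the centre and hand in.

Run:
```python
from h import *
s=snap('top'); p=ray(s,368/1.9+120,265/1.9+80,.07)[:2]; d=p-[.528,-.1]
off=d@[.083,.9966]; print(p,off)
if abs(off)<.012: print(ticket.finish_job())
```

```text
[ 0.55388608 -0.10711895] -0.004946199041388209
the job is handed in; nothing more can be done
None
```

The job is handed in: both cartons were tipped left then right, the stamped one (right) lies with its middle about 5 mm from the tape's centreline, the other lies off the line, and the pen cup, dish and marker look unmoved.

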